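# Uncap the enlarging lens and set its aperture ring to the working stop

## Robot

A 7-joint arm with a two-finger parallel gripper is mounted at the origin on the work surface. World frame = base frame: x ahead of the robot, y to its left, z up, the work surface at z = 0. Lengths are in m, angles in degrees, forces in N, time in s.
With the tool pointing down it reaches from about 0.425 to 0.875 m from the base axis. Payload 4.7 kg.
Tool frame: the origin (TCP) lies midway between the tips of the shut fingers; the grasp point (between the pads) lies 19 mm behind it; y points along the fingers, x is the direction in which the jaws open and shut, and the axes are right-handed (so a half turn about y gives the same grasp; the last joint's range is limited). The gripper opens to 87 mm and grips with 3 to 60 N. Pads are 19 mm wide; open, the fingers measure 117 mm over their backs; the gripper's body (75 mm by 190 mm) begins 51 mm behind the grasp point.
Start: joints at [73.86, 18.392, -4.016, 83.108, 1.295, 78.541, -3.26], TCP at [0.189, -0.622, 0.223] pointing down, gripper open.
Joint ranges: [-163.93, 163.93], [-17.29, 119.83], [-79.2, 71.16], [3.27, 140.29], [-89.18, 269.18], [5.43, 117.66], [-154.24, 154.24]. Speed limits (degrees/s): [147.25, 147.25, 180, 180, 180, 180, 180].

## Interface

Orientations are given as [roll, pitch, yaw] about the fixed x, y, z axes, in that order (R = Rz(yaw) Ry(pitch) Rx(roll)).
In Python, from cell import env gives the robot as it stands.
- The arm moves only by the tool carry_out, never from a script. Its argument "targets" is a list of rows, each a list of 2 entries, a list of its own where there are three numbers: the shift along the tool's x, y, z in mm, then the turn, a rotation vector about the tool's x, y, z in degrees. A call has 1 to 12 rows; each row shifts and turns the commanded pose from where the row before left it, along the tool's axes as they then stand; what a row does not reach is not made up. A row lasts 1/10 s, in which the tool goes at most 50 mm and 8.59 degrees, less where a joint would pass 70% of its speed; a pose out of reach is approached as far as the arm can. A call with a gripper value outside its range is refused whole. "jaw" is the opening, from 0 (shut) to 1 (fully open), set as the call begins (left out, the last holds). The fingers move at their own pace and stop on an object; "squeeze" is the grip in N (left out, the last holds). Time passes only in rows, so rows that do not move let the fingers close. It gives the time, the measured TCP pose, the force and the opening at its end, in the units of the state.
- env.get_obs(): the state, without advancing time (a new reading comes with each control period).
- env.read_camera(name): name is "scene" or "top"; returns the picture (384x512x3 uint8, red, green, blue); there is no depth.
- env.get_calibration(name): a dict with "fx", "fy", "cx", "cy" (pixels), "D" ([k1, k2, p1, p2, k3] as OpenCV has them; the pictures are not rectified), "R" (3x3) and "t" (3): a world point X has camera coordinates R X + t. Camera axes: x right, y down, z forward; pixel columns grow to the right and rows downward; lengths in m; the calibration is good to about 2 mm. A picture is of the moment at which its call begins. get_calibration takes no time and is no camera call.
- env.sign_off(): hands the job in, once; it reports no verdict.
Trained networks look in the newest picture that a camera, given by its name, has taken for a name from the list of things; names that differ only in an ending like _2 or _b are one class to them, and where a whole thing is asked for, a point or a joint stands for the part that bears it (a point fixed in the world has none). Each returns a list of dicts, best first, with "p" (0 to 1); they miss things now and then, are a little off and sometimes report something else, mostly with a low value. They report only what shows in the picture. A call takes as long as a camera call. They do not tell look-alikes from the thing itself.
- env.outline_of(camera, label): "mask" (384x512 bool, what is visible of it) and "xy" ([column, row] in pixels, amid what is visible of it).
The state is a dict: "time_s": time; "qpos": joint angles; "joint_velocities": joint speeds; "effort": joint torques, N m; "tool_pos": TCP position; "tool_rot": TCP orientation; "force": force on the tool from outside, world axes, zero at the start; "wrist_torque": the same for the moment, N m; "grip_width": finger opening in m.
Only numpy, scipy, OpenCV 4.12 (cv2) and the standard library are available. Lean on these libraries where they do the work, as an engineer would, in place of code of your own. Each camera call takes 0.05 s, during which the arm holds its last target.

## Task

The big enlarging lens clamped face up on the light table is to have its iris checked at the working stop: take off its cap and lay it flat, rim down, in the shallow steel tray, and turn the slim knurled aperture ring until its tab stands in line with the fixed index pointer just below it. Turn it by the ring alone, without pressing on the fixed collar beneath it or the barrel and glass above it. Leave the other things on the counter as they are.

Things in the scene. Friction and masses are not known exactly. Their poses are not given: they have to be found in the camera images.
- lens: Fixed: an enlarging lens facing up, screwed to a grey board in a square aluminium frame (128 x 128 mm, 34 mm high) fixed on the light table. Origin: centre of the frame's underside, on the lens axis; z up along that axis, x towards the index pointer. From the counter up: frame and board to 34 mm, collar to 51, aperture ring 52-64, barrel 65-85; the cap on it tops out at 91.
- ring_center (a point): Centre of the aperture ring on the lens axis, at the ring's mid-height (58 mm above the counter). The ring is 12 mm high and 62 mm across its knurling: it stands 5 mm proud of the barrel above all round, while the fixed collar 1 mm beneath stands 3 mm out beyond it. Same axes as the lens.
- aperture (a joint): Angle of the aperture ring, rad: 0 at the wide-open end stop, 2.1 at the other; grows as the ring turns anticlockwise seen from above. It reads 1.4 with the tab exactly in line with the pointer, starts between 0.15 and 0.75, turns stiffly (about 0.06 N m) and stays where it is left. Six iris leaves inside the lens follow it.
- ring_tab (a point): Outer end of the ring's small tab, which turns with the ring: 38 mm from the lens axis, 58 mm above the counter. The tab is 5 mm wide, 10 mm high (53-63 mm) and sticks out 7 mm from the ring.
- pointer_tip (a point): Outer end of the index pointer, fixed on the collar under the ring: 43 mm from the lens axis, 47 mm above the counter. The pointer is 6 mm wide and spans 43-51 mm in height.
- collar: The fixed parts under the ring: a flange 34-40 mm above the counter (diameter 76 mm), a collar at 40-51 mm (diameter 68 mm) and the index pointer. Origin and axes as those of the lens.
- front: The fixed barrel and front glass above the ring: 65-73 mm above the counter (diameter 52 mm) and 73-85 mm (diameter 50 mm). Origin and axes as those of the lens.
- cap: Loose black slip-on lens cap, about 30 g: a disc 58 mm in diameter and 14 mm high over all. Origin: centre of its lower rim; z up, out of its closed face. The closed top is the upper 6 mm, the skirt the lower 8 mm. It starts on the lens with its origin 77 mm above the counter, fits loosely (2 mm all round) and lifts straight off.
- tray: Fixed shallow steel parts tray, empty, 140 mm (x) by 180 mm (y) outside, 18 mm high, walls and floor 4 mm. Origin: centre of its underside, z up.
- small_lens: Bystander: a small enlarging lens standing on the light table, diameter 43 mm, 36 mm high. Origin at its underside.
- loupe: Bystander: a film loupe with a clear skirt, diameter 47 mm, 58 mm high. Origin at its underside.
- reel: Bystander: a black spiral developing reel lying flat, diameter 94 mm, 41 mm high. Origin at its underside.
- camera: Bystander: a reflex camera standing on its base, 138 mm (y) wide, 95 mm high, its lens towards its -x; from 55 mm (-x) to 17 mm (+x) deep about its origin, which lies on the underside.
- tank: Bystander: a black developing tank with a red collar, diameter 105 mm, 145 mm high. Origin at its underside.
- blower: Bystander: a rubber blower standing nozzle up, diameter 60 mm, 132 mm high. Origin at its underside.
- cassette1: Bystander: a 35 mm film cassette standing up, diameter 25 mm, 49 mm high. Origin at its underside.
- cassette2: Bystander: another 35 mm film cassette like cassette1.
There are look-alikes about, which are no part of the job. Of the things that look like the cap, the middle-sized one is meant.

How it is judged:
By the outcome, as a careful person would: the job done as asked, in the order asked, and still so for the second after the job is handed in, with the robot touching nothing.
It also fails if it takes over 56 s, if anything falls off the work surface, if the arm or the gripper's body presses on something with over 40 N, if the wrist force passes 120 N, or if a joint passes its speed limit or range.

## Working session

There is one attempt and no reset: what is moved stays moved. The work goes in short steps, Python scripts to look and compute and a tool call to move; the robot and the scene stay as the last step left them, time stands still between calls to the robot, and variables do not carry over. Pictures are saved under pics/ and viewed, and the job is handed in when it is done.

Besides the shell and the picture viewer there is one more tool, called after "Call:" in YAML: its name, and indented under it one key for each argument. carry_out: Moves the arm, as the interface text tells. Its arguments: {"type":"object","properties":{"targets":{"type":"array","items":{"type":"array"}},"jaw":{"type":"number"},"squeeze":{"type":"number"}},"required":["targets"]}

```bash
ls; mkdir -p pics
python3 - <<'E'
from cell import env
import cv2,numpy as np
o=env.get_obs(); print({k:np.round(v,3) for k,v in o.items()})
for n in ["scene","top"]:
    im=env.read_camera(n); cv2.imwrite(f"pics/{n}0.png",cv2.resize(im[:,:,::-1],(800,600),interpolation=cv2.INTER_CUBIC))
    c=env.get_calibration(n); print(n,c)
E
```

```text
pics
{'time_s': np.float64(0.0), 'qpos': array([73.86 , 18.439, -4.017, 83.175,  1.294, 78.539, -3.262]), 'joint_velocities': array([-0.042, -0.011,  0.016,  0.057,  0.056,  0.038, -0.066]), 'effort': array([ 1.0000e-03, -4.9129e+01, -4.0400e-01, -3.1253e+01, -6.4000e-02,
        4.4000e-02,  0.0000e+00]), 'tool_pos': array([ 0.189, -0.621,  0.221]), 'tool_rot': array([-90.004,   0.109, -73.051]), 'force': array([-0.224,  0.192, -0.85 ]), 'wrist_torque': array([ 0.042, -0.024, -0.022]), 'grip_width': np.float64(0.087)}
scene {'fx': 363.659863210934, 'fy': 363.659863210934, 'cx': 258.11271453725266, 'cy': 187.16046158432238, 'D': array([-0.02616254,  0.        ,  0.        ,  0.        ,  0.        ]), 'R': array([[ 0.88308243,  0.46904826,  0.01261579],
       [ 0.30546587, -0.55427932, -0.77425128],
       [-0.35616854,  0.68758139, -0.63275256]]), 't': array([-0.50895905, -0.13224419,  1.38248059])}
top {'fx': 380.7717223955321, 'fy': 380.7717223955321, 'cx': 256.6837922523669, 'cy': 190.6366925546315, 'D': array([-0.02368316,  0.        ,  0.        ,  0.        ,  0.        ]), 'R': array([[-2.74163185e-02, -9.99624058e-01, -2.97706345e-04],
       [-9.86106178e-01,  2.70943786e-02, -1.63891732e-01],
       [ 1.63838184e-01, -4.19973786e-03, -9.86478287e-01]]), 't': array([0.00977171, 0.56118885, 1.2377134 ])}
```

View pics/scene0.png

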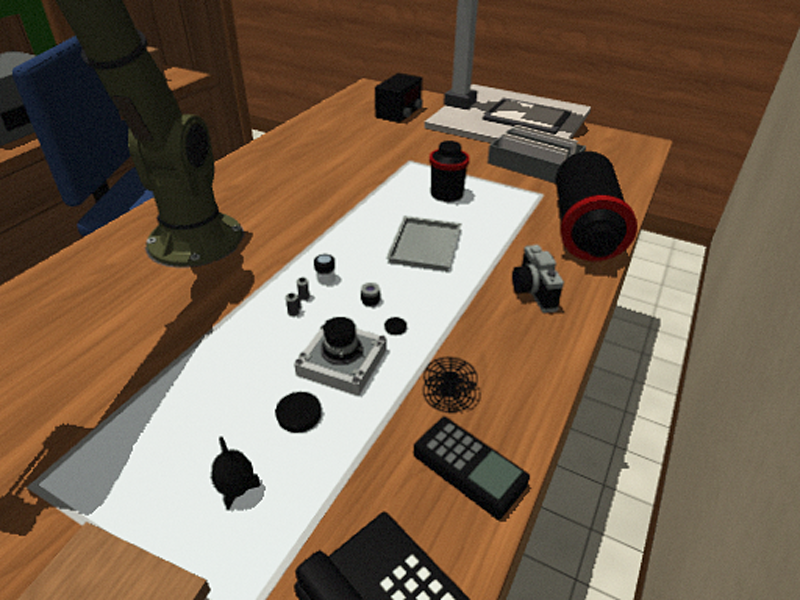

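View pics/top0.png

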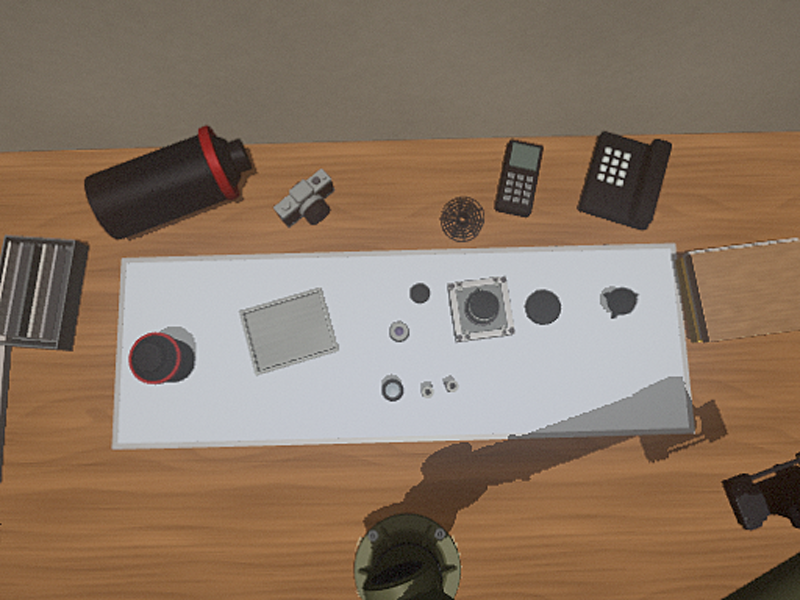

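```bash
cat > h.py <<'E'
import numpy as np,cv2
from cell import env
def cal(n):
    c=env.get_calibration(n); K=np.array([[c['fx'],0,c['cx']],[0,c['fy'],c['cy']],[0,0,1.]])
    return K,np.array(c['D'],float),np.array(c['R']),np.array(c['t'])
def proj(n,X):
    K,D,R,t=cal(n); return cv2.projectPoints(np.atleast_2d(np.array(X,float)),cv2.Rodrigues(R)[0],t,K,D)[0][:,0]
def atz(n,uv,z):
    K,D,R,t=cal(n); p=cv2.undistortPoints(np.array(uv,float).reshape(-1,1,2),K,D)[:,0]
    d=np.c_[p,np.ones(len(p))]@R; c=-R.T@t
    return c+d*((z-c[2])/d[:,2])[:,None]
def crop(n,c,w,h,f,name,pts=None,im=None):
    im=env.read_camera(n) if im is None else im
    x0,y0=int(c[0]-w/2),int(c[1]-h/2)
    o=cv2.resize(im[max(y0,0):y0+h,max(x0,0):x0+w,::-1],None,fx=f,fy=f,interpolation=cv2.INTER_CUBIC)
    if pts is not None:
        for p in pts: cv2.circle(o,(int((p[0]-max(x0,0)+.5)*f),int((p[1]-max(y0,0)+.5)*f)),2,(0,0,255),-1)
    cv2.imwrite('pics/'+name,o); return im
E
python3 - <<'E'
from h import *
ims={}
for n in ["scene","top"]:
    im=env.read_camera(n); ims[n]=im; cv2.imwrite(f"pics/raw_{n}.png",im[:,:,::-1])
    for l in ["cap","lens","tray"]:
        for d in env.outline_of(n,l):
            m=d['mask']; ys,xs=np.nonzero(m)
            print(n,l,round(d['p'],2),np.round(d['xy'],1),m.sum(),xs.min(),xs.max(),ys.min(),ys.max(), np.round(atz(n,d['xy'],.091 if l=='cap' else 0.0),3))
crop('top',(307,196),80,60,10,'ct.png',im=ims['top'])
crop('scene',(218,224),80,60,10,'cs.png',im=ims['scene'])
E
```

```text
scene cap 0.8 [193.1 264.3] 632 176 206 251 276 [[ 0.596 -0.367  0.091]]
scene cap 0.67 [251.2 207.9] 109 247 259 204 213 [[ 0.621 -0.128  0.091]]
scene cap 0.66 [216.5 209.9] 238 208 226 204 218 [[ 0.541 -0.181  0.091]]
scene cap 0.55 [220. 234.] 1620 189 247 212 253 [[ 0.599 -0.254  0.091]]
scene lens 0.91 [219.5 231.2] 1640 189 247 210 253 [[ 0.54  -0.175 -0.   ]]
scene tray 0.63 [269.9 157.3] 1174 249 293 139 172 [[0.499 0.24  0.   ]]
top cap 0.88 [348.  193.7] 423 336 359 185 207 [[ 0.536 -0.302  0.091]]
top cap 0.66 [309.9 194.5] 247 301 318 186 203 [[ 0.536 -0.178  0.091]]
top lens 0.63 [304.6 202.6] 1134 286 328 178 218 [[ 0.522 -0.171  0.   ]]
top tray 0.56 [183.5 214.3] 2338 153 215 185 239 [[0.493 0.25  0.   ]]
```

View pics/ct.png

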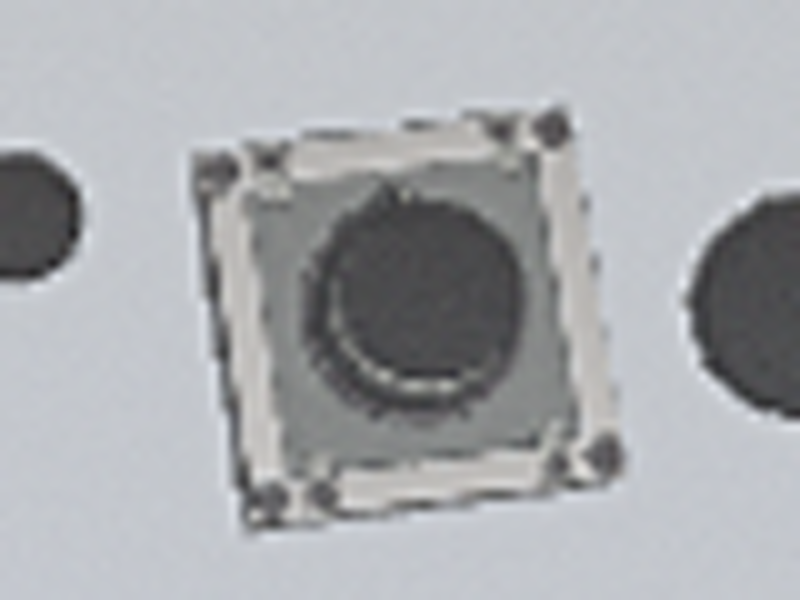

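View pics/cs.png

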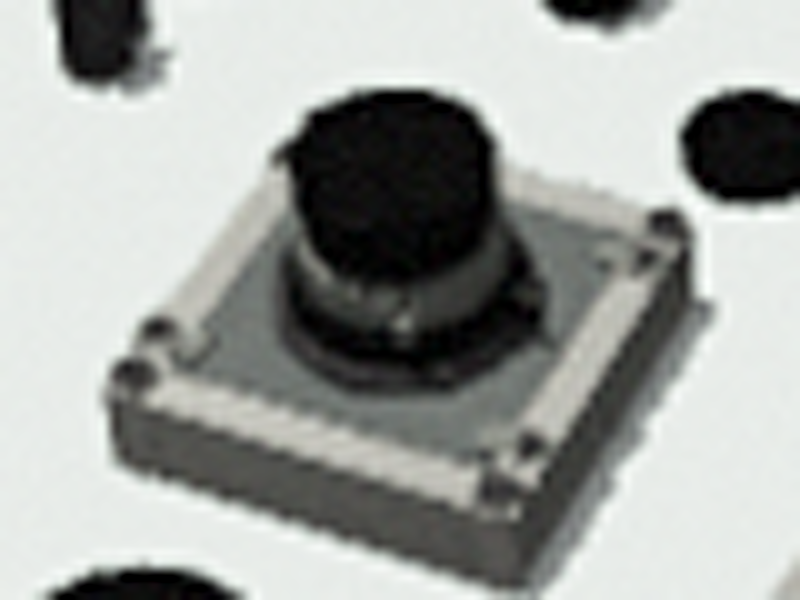

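```bash
cat > m.py <<'E'
from h import *
from scipy.optimize import least_squares
c=np.array([[195,150],[568,105],[622,480],[250,525]])/10+[267,166]-.5
W=atz('top',c,.034)[:,:2]; print(np.round(W,4), [round(np.linalg.norm(W[i]-W[i-1]),4) for i in range(4)])
cs=np.array([[112,385],[510,520],[690,235]])/10+[218-40,224-30]-.5
Ws=atz('scene',cs,.034)[:,:2]; print(np.round(Ws,4),[np.linalg.norm(Ws[i]-Ws[i-1]) for i in (1,2)])
cap=atz('top',[(309.5,194.5)],.091);caps=atz('scene',[(217.3,208.4)],.091); print(cap,caps)
ctr=W.mean(0); v=W[0]-W[3]; print(ctr,np.degrees(np.arctan2(v[1],v[0])), np.degrees(np.arctan2(*(W[1]-W[2])[::-1])), (Ws[0]+Ws[2])/2, np.degrees(np.arctan2(*(Ws[2]-Ws[1])[::-1])), np.degrees(np.arctan2(*(Ws[1]-Ws[0])[::-1])))
E
python3 m.py
```

```text
[[ 0.5957 -0.1069]
 [ 0.6079 -0.2354]
 [ 0.4784 -0.2464]
 [ 0.4667 -0.1203]] [np.float64(0.1296), np.float64(0.1291), np.float64(0.1299), np.float64(0.1267)]
[[ 0.4856 -0.2455]
 [ 0.6098 -0.2346]
 [ 0.5981 -0.1147]] [np.float64(0.12462884033163388), np.float64(0.12044075151788697)]
[[ 0.53638961 -0.1766284   0.091     ]] [[ 0.53937399 -0.17516758  0.091     ]]
[ 0.53718321 -0.17725605] 5.923242230474854 4.862174397133945 [ 0.54189006 -0.18010416] 95.55834913718749 5.00063519023158
```

```bash
cat >> h.py <<'E'
L=np.array([.5385,-.177]); YAW=5.4
def pol(r,a,z,L=L): a=np.radians(a+YAW); return [L[0]+r*np.cos(a),L[1]+r*np.sin(a),z]
E
python3 - <<'E'
from h import *
im={n:cv2.imread(f'pics/raw_{n}.png')[:,:,::-1] for n in ('top','scene')}
for n,c in (('top',(307,196)),('scene',(218,224))):
    P=[[*(np.array(pol(64*2**.5/1000,a,.034))[:2]),.034] for a in (45,135,225,315)]
    P+=[pol(.043,0,.047)]+[pol(.029,a,.091) for a in range(0,360,30)]+[pol(.038,a,.058) for a in (-37,-54,-72)]
    crop(n,c,80,60,10,f'o_{n}.png',pts=proj(n,P),im=im[n])
E
```

```text
(no output)
```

View pics/o_top.png

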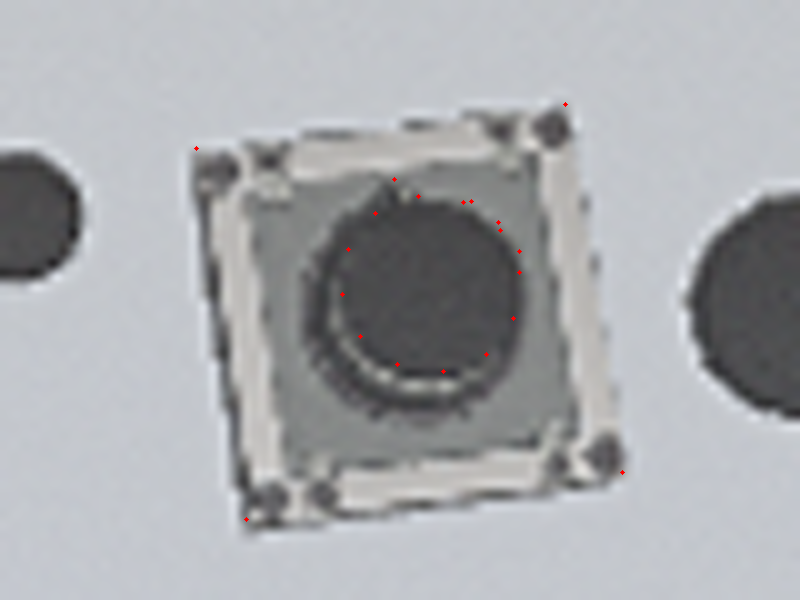

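View pics/o_scene.png

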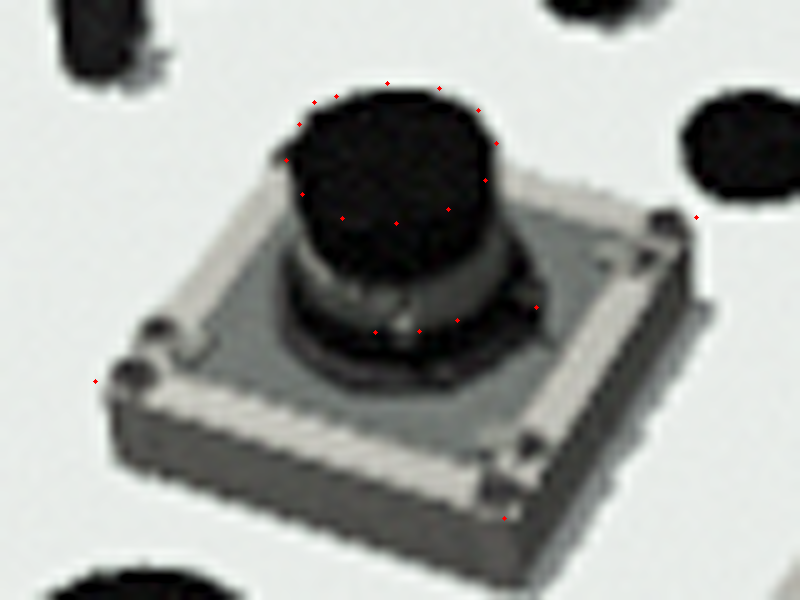

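Call:
carry_out:
  targets:
    - [[-27,0,38.5],[0,0,0]]
    - [[-27,0,38.5],[0,0,0]]
    - [[-27,0,38.5],[0,0,0]]
    - [[-27,0,38.5],[0,0,0]]
    - [[-27,0,38.5],[0,0,0]]
    - [[-27,0,38.5],[0,0,0]]
    - [[-27,0,38.5],[0,0,0]]
    - [[-27,0,38.5],[0,0,0]]
    - [[-27,0,38.5],[0,0,0]]
    - [[-27,0,38.5],[0,0,0]]
    - [[-27,0,38.5],[0,0,0]]
    - [[-27,0,38.5],[0,0,0]]
  jaw: 1

```text
time_s: 1.7
tool_pos: [0.5379, -0.1757, 0.223]
tool_rot: [-90.0, -0.1, -73.1]
force: [-0.0, -0.5, 0.3]
grip_width: 0.0871
```

Call:
carry_out:
  targets:
    - [[0,0,0],[0,-8,0]]
    - [[0,0,0],[0,-8,0]]
    - [[0,0,0],[0,-8,0]]
    - [[0,0,0],[0,-8,0]]
    - [[0,0,0],[0,-8,0]]
    - [[0,0,0],[0,-8,0]]
    - [[0,0,0],[0,-7,0]]
    - [[0,0,0],[0,0,0]]
    - [[0,0,0],[0,0,0]]

```text
time_s: 2.6
tool_pos: [0.5369, -0.1773, 0.2226]
tool_rot: [-90.0, -0.0, -18.2]
force: [0.2, -0.5, -0.4]
grip_width: 0.0869
```

Call:
carry_out:
  targets:
    - [[0,40,0],[0,0,0]]
    - [[0,40,0],[0,0,0]]
    - [[0,25,0],[0,0,0]]
    - [[0,0,0],[0,0,0]]
    - [[0,0,0],[0,0,0]]

```text
time_s: 3.1
tool_pos: [0.5372, -0.1772, 0.1181]
tool_rot: [-90.0, -0.0, -18.1]
force: [-0.4, 0.6, 0.1]
grip_width: 0.087
```

Run:
```python
from h import *
o=env.get_obs();print(o['tool_pos'],o['tool_rot'])
T=o['tool_pos'];a=np.radians(o['tool_rot'][2]);x=np.array([np.cos(a),np.sin(a),0])
P=[T,T+x*.0435,T-x*.0435,T+x*.0585,T-x*.0585]
for n,c in (('top',(307,196)),('scene',(218,210))):
    crop(n,c,80,60,10,f'g_{n}.png',pts=proj(n,P))
```

```text
[ 0.5372381  -0.17718072  0.11810796] [-8.99921357e+01 -9.24913160e-03 -1.81183605e+01]
```

View pics/g_top.png

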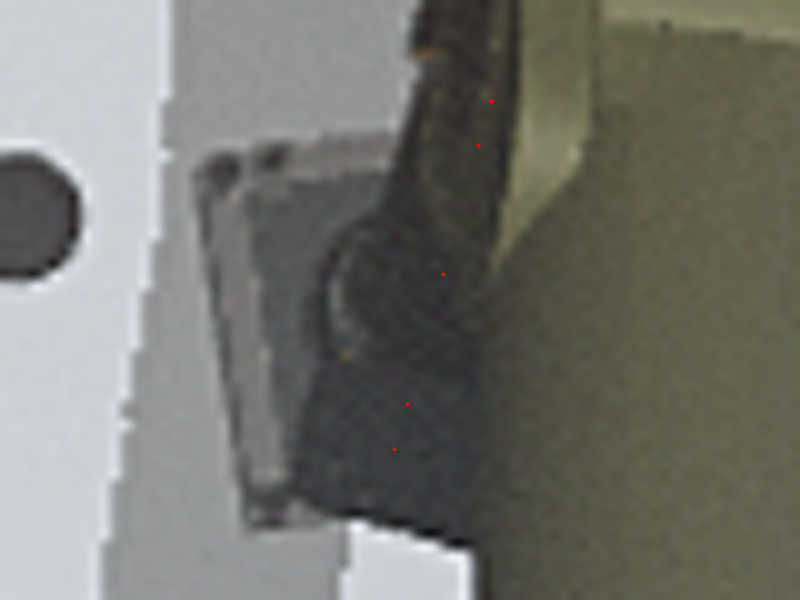

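View pics/g_scene.png

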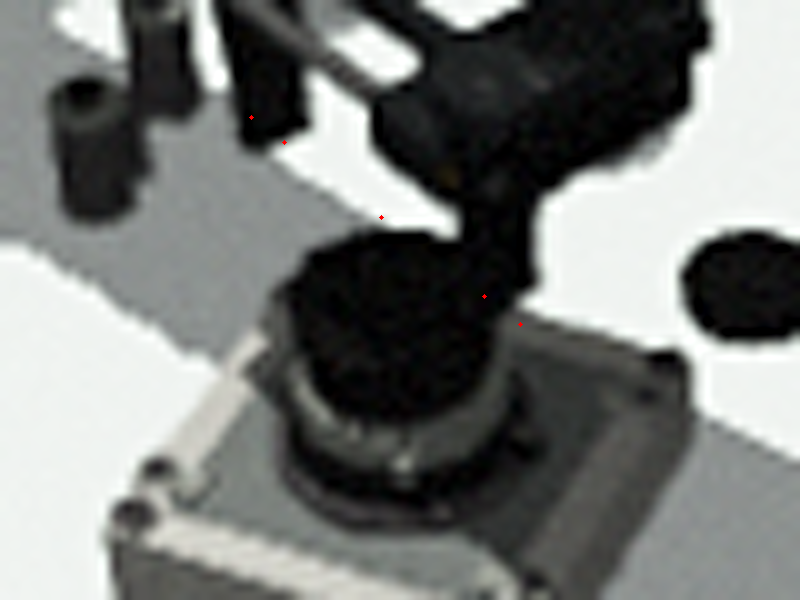

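Call:
carry_out:
  targets:
    - [[1,20,0],[0,0,0]]
    - [[0,19,0],[0,0,0]]
    - [[0,0,0],[0,0,0]]

```text
time_s: 3.5
tool_pos: [0.5372, -0.1775, 0.078]
tool_rot: [-90.0, 0.1, -18.1]
force: [-0.3, 0.4, -0.3]
grip_width: 0.0872
```

Call:
carry_out:
  targets:
    - [[0,0,0],[0,0,0]]
    - [[0,0,0],[0,0,0]]
    - [[0,0,0],[0,0,0]]
    - [[0,0,0],[0,0,0]]
    - [[0,0,0],[0,0,0]]
    - [[0,0,0],[0,0,0]]
    - [[0,0,0],[0,0,0]]
    - [[0,0,0],[0,0,0]]
  jaw: 0.5
  squeeze: 12

```text
time_s: 4.3
tool_pos: [0.5383, -0.1777, 0.0791]
tool_rot: [-90.0, -0.0, -18.1]
force: [-1.5, -0.3, 5.9]
grip_width: 0.0577
```

Call:
carry_out:
  targets:
    - [[0,-5,0],[0,0,0]]
    - [[0,-15,0],[0,0,0]]
    - [[0,-40,0],[0,0,0]]
    - [[0,-40,0],[0,0,0]]
    - [[0,-40,0],[0,0,0]]
    - [[0,0,0],[0,0,0]]
    - [[0,0,0],[0,0,0]]

```text
time_s: 5.0
tool_pos: [0.5384, -0.1776, 0.2202]
tool_rot: [-90.0, -0.1, -18.0]
force: [-0.2, -0.3, -1.1]
grip_width: 0.0576
```

Run:
```python
from h import *
o=env.get_obs();print(o['tool_pos'],o['tool_rot'],o['force'],o['grip_width'])
im=crop('scene',(218,190),160,120,5,'l_scene.png')
im=crop('top',(260,200),240,150,3,'l_top.png')
```

```text
[ 0.53838009 -0.17755029  0.2201965 ] [-90.03313441  -0.14289806 -18.04630522] [-0.16987823 -0.28478342 -1.09521141] 0.057646968987167216
```

View pics/l_scene.png

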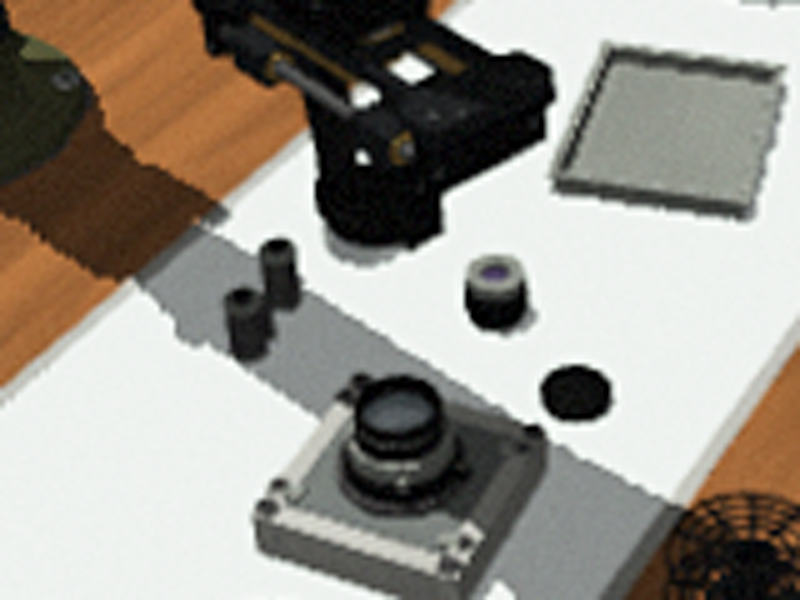

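View pics/l_top.png

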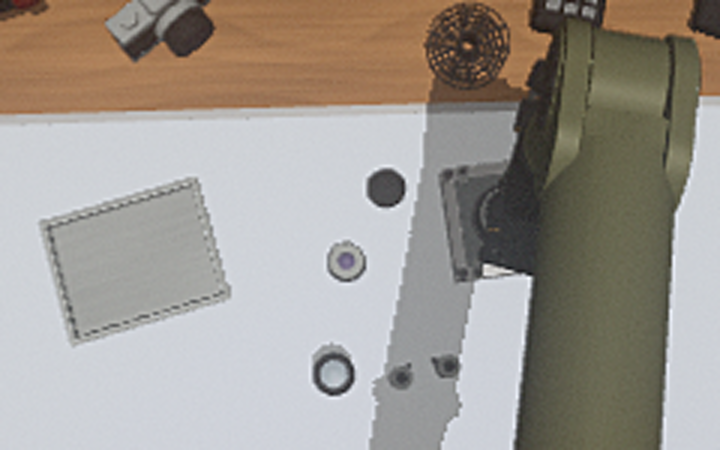

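Run:
```python
from h import *
c=np.array([[40,222],[197,180],[230,295],[75,345]])/3+[140,125]-.5
W=atz('top',c,.018)[:,:2];print(np.round(W,4),W.mean(0),[round(np.linalg.norm(W[i]-W[i-1]),4) for i in range(4)])
c=np.array([[605,42],[785,65],[752,205],[552,180]])/5+[138,130]-.5
W=atz('scene',c,.018)[:,:2];print(np.round(W,4),W.mean(0))
```

```text
[[0.5483 0.3523]
 [0.5923 0.1718]
 [0.4588 0.1351]
 [0.4071 0.3105]] [0.50162773 0.24239835] [np.float64(0.1473), np.float64(0.1859), np.float64(0.1385), np.float64(0.1829)]
[[0.4105 0.315 ]
 [0.5492 0.3534]
 [0.6022 0.1737]
 [0.4649 0.1318]] [0.50671155 0.24344765]
```

Call:
carry_out:
  targets:
    - [[-16.4,0,38.9],[0,0,0]]
    - [[-16.4,0,38.9],[0,0,0]]
    - [[-16.4,0,38.9],[0,0,0]]
    - [[-16.4,0,38.9],[0,0,0]]
    - [[-16.4,0,38.9],[0,0,0]]
    - [[-16.4,0,38.9],[0,0,0]]
    - [[-16.4,0,38.9],[0,0,0]]
    - [[-16.4,0,38.9],[0,0,0]]
    - [[-16.4,0,38.9],[0,0,0]]
    - [[-16.4,0,38.9],[0,0,0]]
    - [[0,0,0],[0,0,0]]
    - [[0,0,0],[0,0,0]]

```text
time_s: 6.3
tool_pos: [0.5011, 0.244, 0.217]
tool_rot: [-90.1, 0.2, -17.9]
force: [0.1, -0.5, -0.3]
grip_width: 0.0574
```

Call:
carry_out:
  targets:
    - [[0,40,0],[0,0,0]]
    - [[0,40,0],[0,0,0]]
    - [[0,40,0],[0,0,0]]
    - [[0,40,0],[0,0,0]]
    - [[0,30,0],[0,0,0]]
    - [[0,10,0],[0,0,0]]
    - [[0,0,0],[0,0,0]]
    - [[0,0,0],[0,0,0]]

```text
time_s: 7.1
tool_pos: [0.5035, 0.243, 0.0196]
tool_rot: [-90.0, -0.1, -18.1]
force: [0.3, 0.1, -0.2]
grip_width: 0.0576
```

Run:
```python
from h import *
o=env.get_obs();print(o['tool_pos'],o['tool_rot'],o['force'],o['grip_width'])
im=crop('scene',(270,150),100,75,8,'t_scene.png')
im=crop('top',(190,205),120,90,6,'t_top.png')
im=crop('top',(307,196),80,60,10,'ring_top.png',im=im)
```

```text
[0.50354921 0.24298361 0.01964402] [-8.99538151e+01 -7.20421808e-02 -1.81102242e+01] [ 0.32669903  0.07049933 -0.15032163] 0.05756285967386708
```

View pics/t_scene.png

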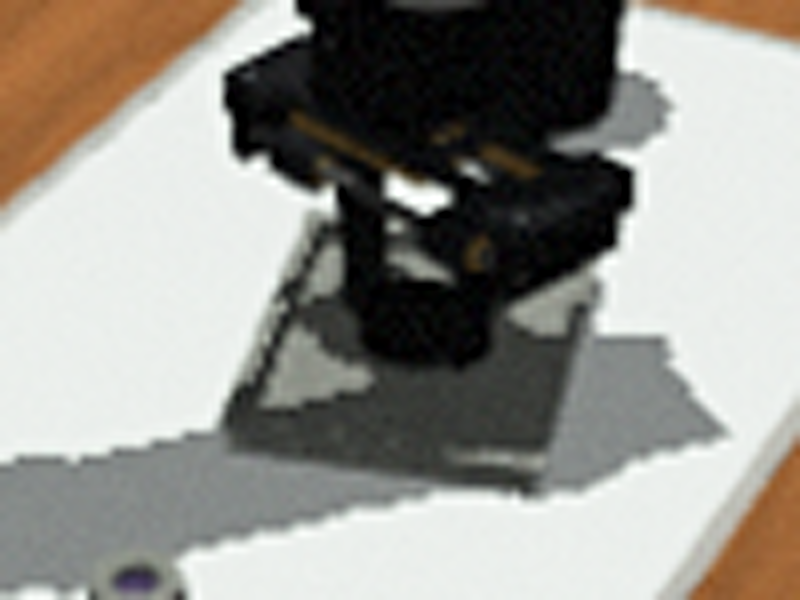

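View pics/t_top.png

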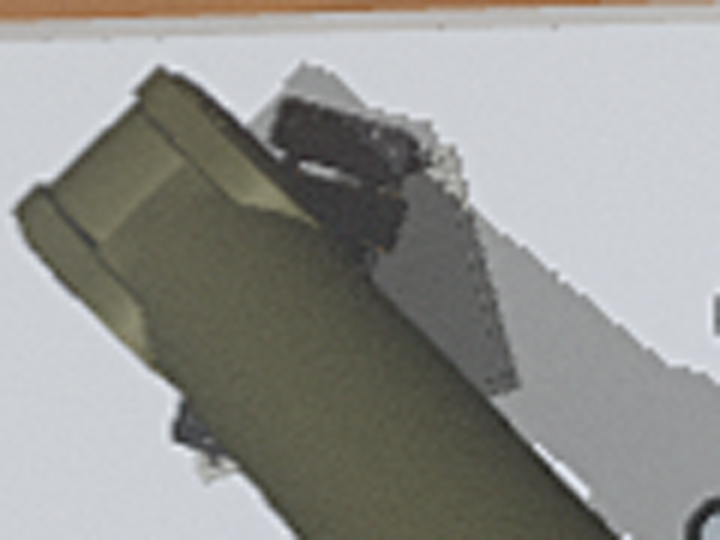

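View pics/ring_top.png

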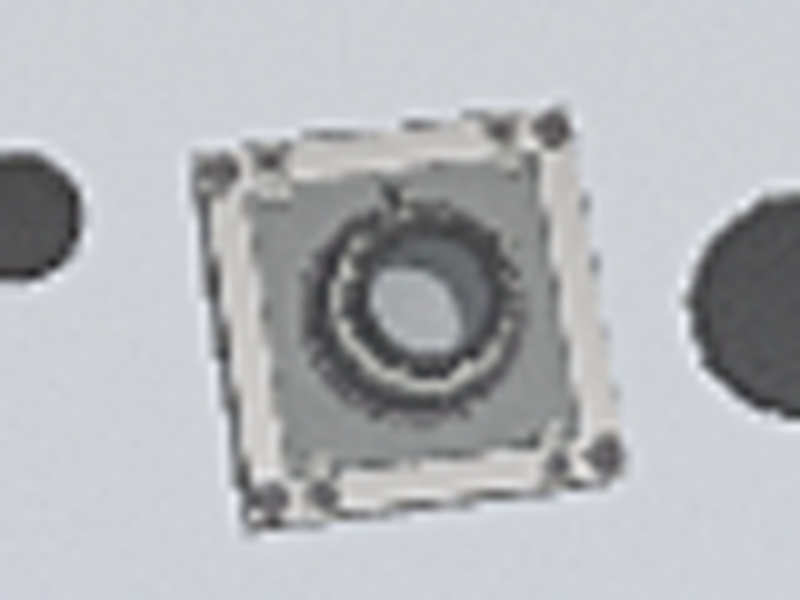

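Call:
carry_out:
  targets:
    - [[0,6,0],[0,0,0]]
    - [[0,4,0],[0,0,0]]
    - [[0,2,0],[0,0,0]]
    - [[0,0,0],[0,0,0]]
    - [[0,0,0],[0,0,0]]

```text
time_s: 7.7
tool_pos: [0.5024, 0.2432, 0.0065]
tool_rot: [-90.0, 0.0, -18.0]
force: [-0.3, -0.3, -1.4]
grip_width: 0.0579
```

Call:
carry_out:
  targets:
    - [[0,1,0],[0,0,0]]
    - [[0,0,0],[0,0,0]]
    - [[0,0,0],[0,0,0]]

```text
time_s: 8.0
tool_pos: [0.5026, 0.2433, 0.0061]
tool_rot: [-90.0, -0.0, -18.0]
force: [-1.4, -0.8, 4.7]
grip_width: 0.0576
```

Call:
carry_out:
  targets:
    - [[0,0,0],[0,0,0]]
    - [[0,0,0],[0,0,0]]
    - [[0,0,0],[0,0,0]]
    - [[0,0,0],[0,0,0]]
    - [[0,-10,0],[0,0,0]]
    - [[0,-20,0],[0,0,0]]
    - [[0,-40,0],[0,0,0]]
    - [[0,-40,0],[0,0,0]]
    - [[0,-40,0],[0,0,0]]
    - [[0,-40,0],[0,0,0]]
    - [[0,-30,0],[0,0,0]]
    - [[0,0,0],[0,0,0]]
  jaw: 0.85

```text
time_s: 9.2
tool_pos: [0.5046, 0.245, 0.231]
tool_rot: [-89.7, -0.4, -18.0]
force: [0.4, -0.1, 0.4]
grip_width: 0.0739
```

Run:
```python
from h import *
o=env.get_obs();print(o['time_s'],o['tool_pos'],o['tool_rot'],o['force'],o['grip_width'])
im=crop('scene',(270,150),100,75,8,'u_scene.png')
crop('scene',(218,224),64,48,12,'ring_scene.png',im=im); cv2.imwrite('pics/raw2_scene.png',im[:,:,::-1])
```

```text
9.2 [0.50463035 0.24500826 0.23103427] [-89.70407296  -0.41979867 -18.03106246] [ 0.35906965 -0.12608298  0.36993939] 0.07389528686651513
```

View pics/u_scene.png

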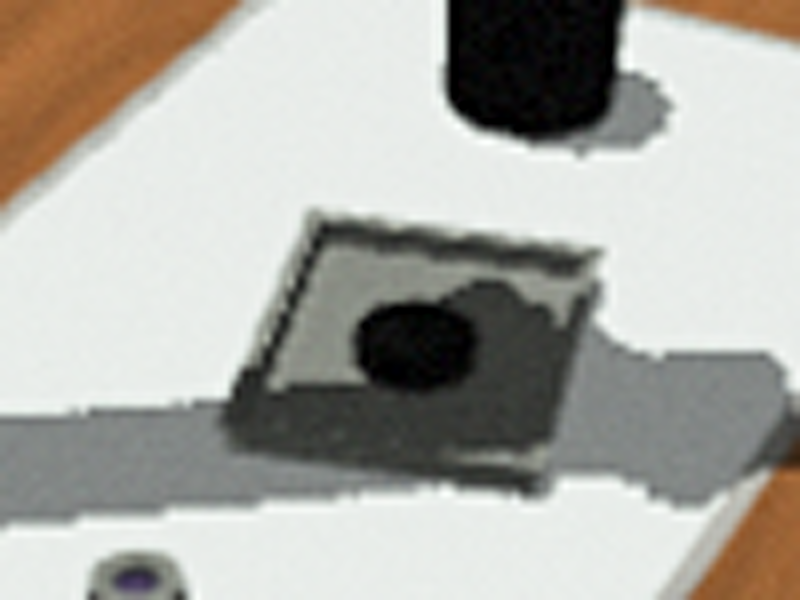

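View pics/ring_scene.png

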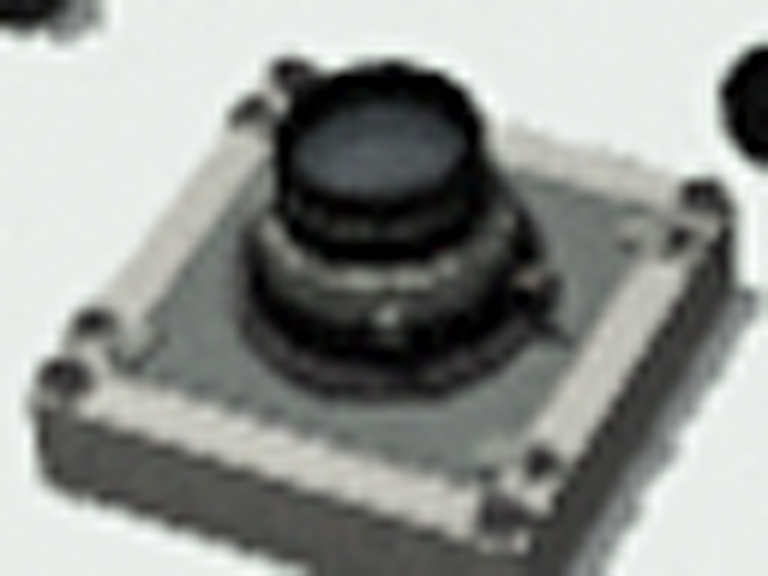

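Run:
```python
from h import *
for n in('top','scene'):
    A=np.mean([env.read_camera(n).astype(float) for _ in range(6)],0)
    np.save(f'avg_{n}.npy',A)
    for l in ('ring_tab','pointer_tip','front','collar','cap'):
        for d in env.outline_of(n,l):
            ys,xs=np.nonzero(d['mask']);print(n,l,round(d['p'],2),np.round(d['xy'],1),len(xs),xs.min(),xs.max(),ys.min(),ys.max())
            if l=='ring_tab' and d['p']>.3: np.save(f'mask_{n}.npy',d['mask'])
for n,c in(('top',(309,196)),('scene',(219,222))):
    A=np.load(f'avg_{n}.npy'); a=np.clip(A*1.6-20,0,255).astype(np.uint8)
    crop(n,c,32,32,18,f'av_{n}.png',im=a)
```

```text
top ring_tab 0.42 [196.5 211.3] 1166 174 216 184 231
top front 0.61 [306.9 195.4] 210 301 317 187 203
top front 0.58 [274.4 250.9] 41 270 276 247 254
top collar 0.64 [301.  203.6] 15 298 305 195 206
top cap 0.66 [350.2 193.8] 431 335 358 185 207
top cap 0.5 [269.3 188.2] 121 262 274 181 193
top cap 0.48 [186.6 212.4] 226 178 194 203 220
top cap 0.48 [198.3 208.4] 1076 177 216 184 230
scene ring_tab 0.46 [216.7 220.9] 120 208 228 217 227
scene pointer_tip 0.77 [218.  227.2] 194 206 232 218 233
scene front 0.68 [217.9 213.6] 266 209 226 205 222
scene front 0.43 [271.7 160.8] 1146 247 295 138 173
scene collar 0.56 [272.  154.2] 156 264 279 150 161
scene collar 0.45 [219.7 231.3] 207 206 231 219 234
scene cap 0.71 [192.1 263.7] 612 176 205 251 276
scene cap 0.6 [274.1 156.2] 154 264 279 150 161
scene cap 0.51 [249.7 209.6] 111 247 259 203 213
```

View pics/av_top.png

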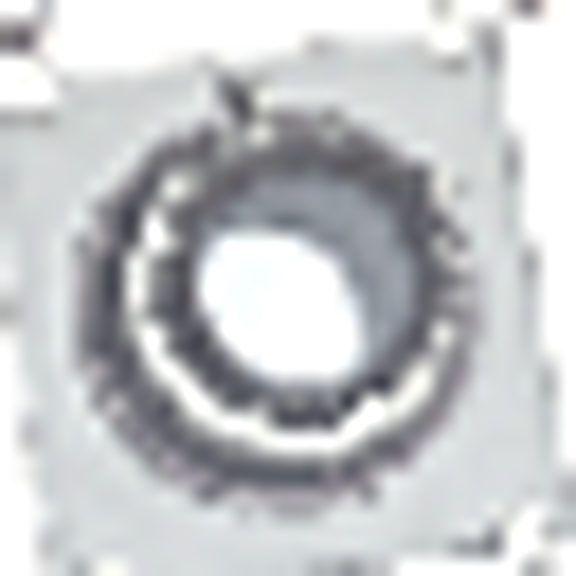

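View pics/av_scene.png

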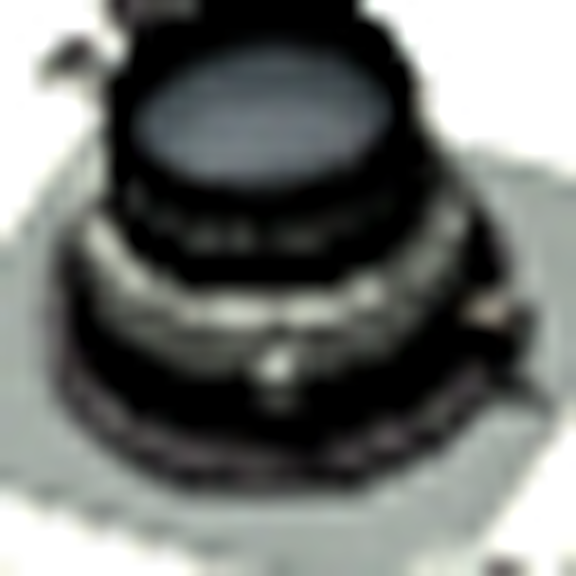

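Call:
carry_out:
  targets:
    - [[16.3,0,-39.1],[0,0,0]]
    - [[16.3,0,-39.1],[0,0,0]]
    - [[16.3,0,-39.1],[0,0,0]]
    - [[16.3,0,-39.1],[0,0,0]]
    - [[16.3,0,-39.1],[0,0,0]]
    - [[16.3,0,-39.1],[0,0,0]]
    - [[16.3,0,-39.1],[0,0,0]]
    - [[16.3,0,-39.1],[0,0,0]]
    - [[16.3,0,-39.1],[0,0,0]]
    - [[16.3,0,-39.1],[0,-8,0]]
    - [[0,0,0],[0,-8,0]]
    - [[0,0,0],[0,0,0]]
  jaw: 1

```text
time_s: 11.55
tool_pos: [0.536, -0.1805, 0.2252]
tool_rot: [-90.0, 0.0, -2.2]
force: [-0.6, 0.9, -1.0]
grip_width: 0.0868
```

Call:
carry_out:
  targets:
    - [[0,40,0],[0,0,0]]
    - [[0,40,0],[0,0,0]]
    - [[0,20,0],[0,0,0]]
    - [[0,0,0],[0,0,0]]
    - [[0,0,0],[0,0,0]]

```text
time_s: 12.05
tool_pos: [0.5369, -0.1779, 0.1263]
tool_rot: [-90.0, -0.0, -2.1]
force: [-0.1, 0.2, -0.4]
grip_width: 0.0866
```

Call:
carry_out:
  targets:
    - [[1,30,1],[0,0,0]]
    - [[0,25,0],[0,0,0]]
    - [[0,12,0],[0,0,0]]
    - [[0,4,0],[0,0,0]]
    - [[0,0,0],[0,0,0]]
    - [[0,0,0],[0,0,0]]

```text
time_s: 12.65
tool_pos: [0.5386, -0.1784, 0.0561]
tool_rot: [-90.1, -0.1, -2.1]
force: [-0.6, 0.2, -0.2]
grip_width: 0.0868
```

Run:
```python
from h import *
o=env.get_obs();print(o['time_s'],o['tool_pos'],o['tool_rot'],o['force'],o['wrist_torque'],o['grip_width'])
im=crop('scene',(219,215),64,48,12,'r1_scene.png')
```

```text
12.65 [ 0.5385981  -0.17839633  0.05613105] [-90.05577727  -0.1412269   -2.05949078] [-0.5580879   0.23851088 -0.20303978] [ 0.05123016 -0.13580664  0.06760841] 0.08681925267386485
```

View pics/r1_scene.png

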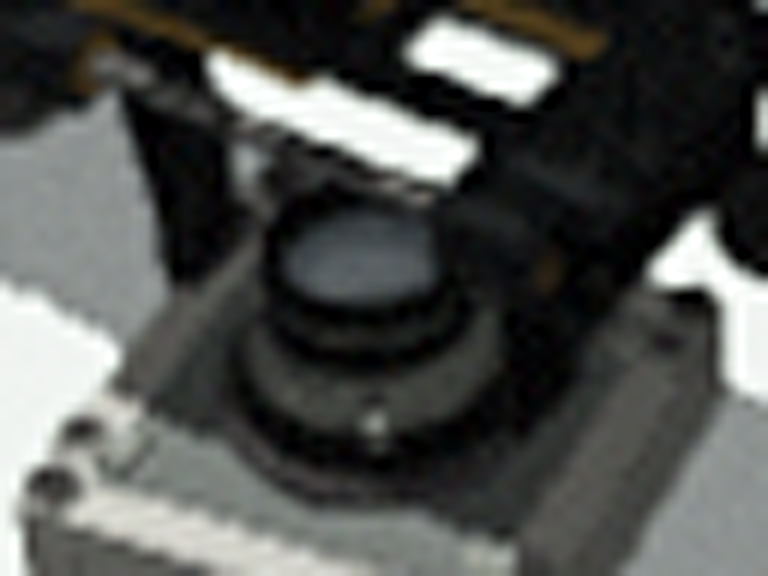

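Call:
carry_out:
  targets:
    - [[0,0,0],[0,0,0]]
    - [[0,0,0],[0,0,0]]
    - [[0,0,0],[0,0,0]]
    - [[0,0,0],[0,0,0]]
    - [[0,0,0],[0,0,0]]
    - [[0,0,0],[0,0,0]]
    - [[0,0,0],[0,0,0]]
    - [[0,0,0],[0,0,0]]
  jaw: 0.5
  squeeze: 15

```text
time_s: 13.5
tool_pos: [0.5389, -0.1782, 0.0548]
tool_rot: [-90.0, -0.2, -2.0]
force: [5.2, 0.2, -2.1]
grip_width: 0.0612
```

Run:
```python
from h import *
o=env.get_obs();print(o['time_s'],o['tool_pos'],o['tool_rot'],o['force'],o['wrist_torque'],o['grip_width'],o['qpos'])
```

```text
13.5 [ 0.5389079  -0.17823829  0.05482448] [-90.01276918  -0.18531549  -2.0434996 ] [ 5.15984355  0.22216035 -2.11268204] [-0.14562318 -0.9452542  -0.05335812] 0.06121744601121661 [ 44.19792695  19.77815652 -33.2500608  104.86809601  12.49968441
  58.81911296   3.968898  ]
```

Call:
carry_out:
  targets:
    - [[0.8,0,0],[0,0,0]]
    - [[0,0,0],[0,0,0]]
    - [[0,0,0],[0,0,0]]

```text
time_s: 13.8
tool_pos: [0.539, -0.1782, 0.0548]
tool_rot: [-90.0, -0.1, -2.0]
force: [5.1, -0.8, -2.4]
grip_width: 0.0614
```

Call:
carry_out:
  targets:
    - [[0,0,0],[0,2,0]]
    - [[0,0,0],[0,3,0]]
    - [[0,0,0],[0,3,0]]
    - [[0,0,0],[0,0,0]]

```text
time_s: 14.2
tool_pos: [0.5388, -0.1782, 0.0548]
tool_rot: [-90.0, -0.1, -10.1]
force: [4.5, -0.8, -1.5]
grip_width: 0.0614
```

Run:
```python
from h import *
o=env.get_obs();print(o['time_s'],o['tool_pos'],o['tool_rot'],o['force'],o['wrist_torque'],o['grip_width'])
im=crop('scene',(219,215),64,48,12,'r2_scene.png')
```

```text
14.2 [ 0.53877941 -0.17821724  0.05479395] [-9.00077127e+01 -7.83527627e-02 -1.00596066e+01] [ 4.49260026 -0.7553791  -1.49853139] [-0.13502141 -0.98860294 -0.05642789] 0.06138255748396031
```

View pics/r2_scene.png

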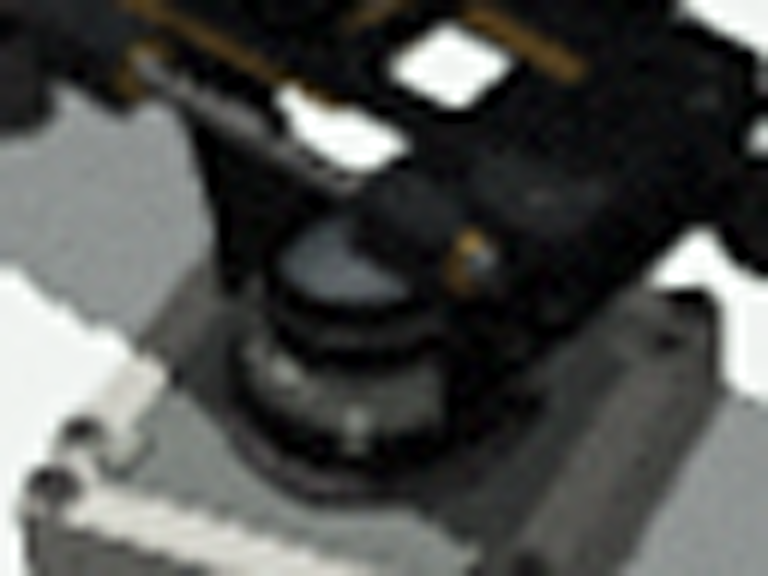

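Call:
carry_out:
  targets:
    - [[0,0,0],[0,2,0]]
    - [[0,0,0],[0,2,0]]
    - [[0,0,0],[0,0,0]]

```text
time_s: 14.55
tool_pos: [0.5387, -0.1782, 0.0548]
tool_rot: [-90.0, -0.1, -14.0]
force: [5.1, -0.9, -1.6]
grip_width: 0.0614
```

```bash
cat > q.py <<'E'
from h import *
o=env.get_obs();print(o['time_s'],o['tool_pos'].round(4),o['tool_rot'].round(2),o['force'].round(2),o['wrist_torque'].round(3),o['grip_width'].round(4))
E
python3 q.py
```

```text
Traceback (most recent call last):
  File "q.py", line 2, in <module>
    o=env.get_obs();print(o['time_s'],o['tool_pos'].round(4),o['tool_rot'].round(2),o['force'].round(2),o['wrist_torque'].round(3),o['grip_width'].round(4))
                                                                                                                                   ^^^^^^^^^^^^^^^^^^^^^
AttributeError: 'float' object has no attribute 'round'
```

Call:
carry_out:
  targets:
    - [[0,0,0],[0,2,0]]
    - [[0,0,0],[0,2,0]]
    - [[0,0,0],[0,0,0]]

```text
time_s: 14.85
tool_pos: [0.5386, -0.1782, 0.0548]
tool_rot: [-90.0, -0.1, -18.0]
force: [4.6, -1.0, -0.5]
grip_width: 0.0614
```

```bash
python3 q.py
```

```text
Traceback (most recent call last):
  File "q.py", line 2, in <module>
    o=env.get_obs();print(o['time_s'],o['tool_pos'].round(4),o['tool_rot'].round(2),o['force'].round(2),o['wrist_torque'].round(3),o['grip_width'].round(4))
                                                                                                                                   ^^^^^^^^^^^^^^^^^^^^^
AttributeError: 'float' object has no attribute 'round'
```

```bash
cat > q.py <<'E'
from h import *
o=env.get_obs();print(o['time_s'],*[np.round(o[k],3) for k in ('tool_pos','tool_rot','force','wrist_torque')],round(float(o['effort'][6]),3),round(float(o['grip_width']),4))
E
python3 q.py
```

```text
14.85 [ 0.539 -0.178  0.055] [-8.9996e+01 -5.7000e-02 -1.7981e+01] [ 4.595 -1.    -0.468] [-0.129 -1.117 -0.058] -0.146 0.0614
```

Call:
carry_out:
  targets:
    - [[0,0,0],[0,2,0]]
    - [[0,0,0],[0,0,0]]

```text
time_s: 15.05
tool_pos: [0.5386, -0.1782, 0.0548]
tool_rot: [-90.0, -0.0, -20.0]
force: [5.7, -0.5, 0.0]
grip_width: 0.0613
```

```bash
python3 q.py
```

```text
15.05 [ 0.539 -0.178  0.055] [-8.9997e+01 -4.9000e-02 -1.9972e+01] [ 5.708 -0.514  0.044] [-0.146 -1.159 -0.09 ] -0.132 0.0613
```

Call:
carry_out:
  targets:
    - [[0,0,0],[0,2,0]]
    - [[0,0,0],[0,0,0]]

```text
time_s: 15.25
tool_pos: [0.5387, -0.1776, 0.0548]
tool_rot: [-90.0, -0.1, -21.9]
force: [6.3, 0.3, -0.2]
grip_width: 0.0618
```

```bash
python3 q.py
```

```text
15.25 [ 0.539 -0.178  0.055] [-8.9984e+01 -5.3000e-02 -2.1857e+01] [ 6.349  0.337 -0.247] [ 0.036 -1.157  0.331] -0.523 0.0618
```

Call:
carry_out:
  targets:
    - [[0,0,0],[0,2,0]]
    - [[0,0,0],[0,0,0]]

```text
time_s: 15.45
tool_pos: [0.5389, -0.1773, 0.0548]
tool_rot: [-90.0, -0.1, -23.8]
force: [5.6, -0.6, -0.0]
grip_width: 0.0614
```

```bash
python3 q.py
```

```text
15.45 [ 0.539 -0.177  0.055] [-8.9958e+01 -5.6000e-02 -2.3843e+01] [ 5.606 -0.619 -0.007] [ 0.154 -1.202  0.362] -0.491 0.0614
```

Call:
carry_out:
  targets:
    - [[0,0,0],[0,-2,0]]
    - [[0,0,0],[0,-4,0]]
    - [[0,0,0],[0,-5,0]]
    - [[0,0,0],[0,-5,0]]
    - [[0,0,0],[0,-5,0]]
    - [[0,0,0],[0,-5,0]]
    - [[0,0,0],[0,-5,0]]
    - [[0,0,0],[0,-5,0]]
    - [[0,0,0],[0,-5,0]]
    - [[0,0,0],[0,-5,0]]
    - [[0,0,0],[0,-4,0]]
    - [[0,0,0],[0,0,0]]

```text
time_s: 16.65
tool_pos: [0.5391, -0.1772, 0.0548]
tool_rot: [-90.0, -0.1, 26.2]
force: [6.2, 1.2, -1.1]
grip_width: 0.0616
```

```bash
python3 q.py
python3 - <<'E'
from h import *
im=crop('scene',(219,215),64,48,12,'r3_scene.png')
E
```

```text
16.65 [ 0.539 -0.177  0.055] [-89.998  -0.114  26.208] [ 6.173  1.172 -1.086] [ 0.269 -1.408  0.055] 0.323 0.0616
```

View pics/r3_scene.png

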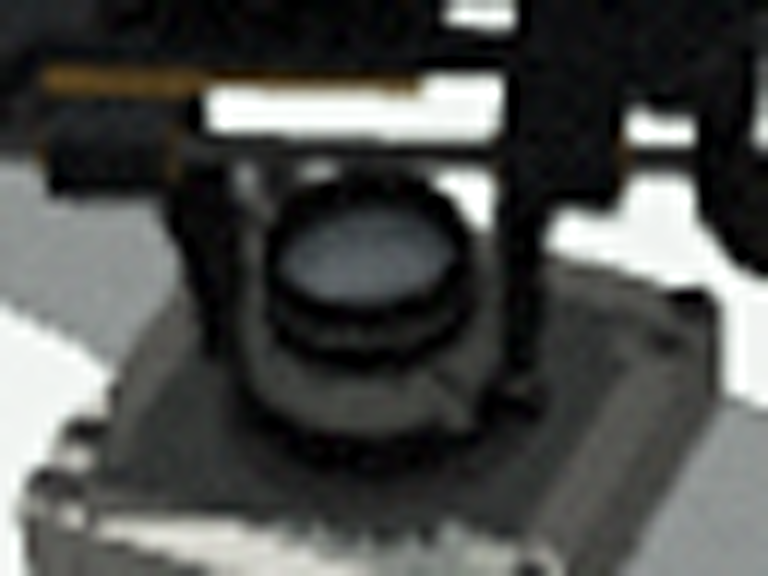

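Call:
carry_out:
  targets:
    - [[0,0,0],[0,-5,0]]
    - [[0,0,0],[0,-5,0]]
    - [[0,0,0],[0,-5,0]]
    - [[0,0,0],[0,-5,0]]
    - [[0,0,0],[0,-5,0]]
    - [[0,0,0],[0,-4,0]]
    - [[0,0,0],[0,-1.5,0]]
    - [[0,0,0],[0,0,0]]
    - [[0,0,0],[0,0,0]]

```text
time_s: 17.6
tool_pos: [0.5392, -0.1771, 0.0549]
tool_rot: [-90.1, -0.1, 56.6]
force: [5.6, 1.5, -0.9]
grip_width: 0.0613
```

```bash
python3 q.py
python3 - <<'E'
from h import *
im=crop('scene',(219,215),64,48,12,'r4_scene.png')
E
```

```text
17.6 [ 0.539 -0.177  0.055] [-90.071  -0.103  56.636] [ 5.626  1.453 -0.867] [ 0.272 -1.513  0.067] -0.052 0.0613
```

View pics/r4_scene.png

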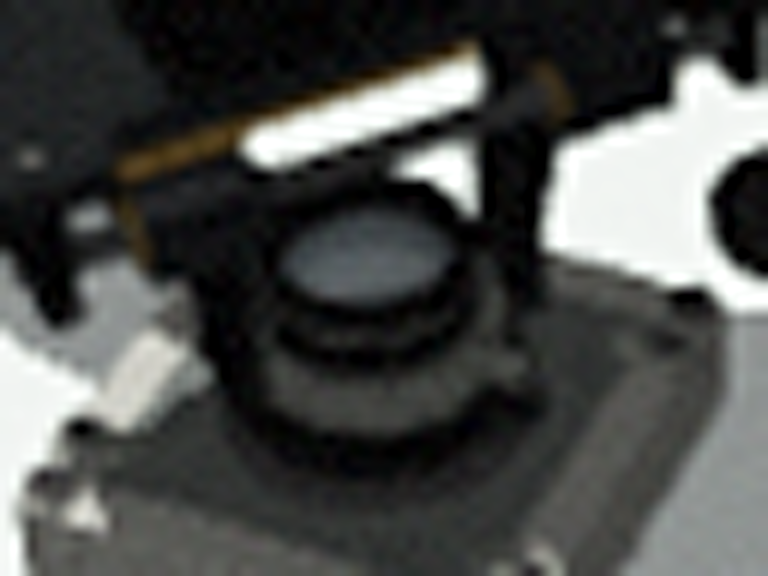

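Call:
carry_out:
  targets:
    - [[0,0,0],[0,0,0]]
    - [[0,0,0],[0,0,0]]
    - [[0,0,0],[0,0,0]]
    - [[0,0,0],[0,0,0]]
    - [[0,0,0],[0,0,0]]
    - [[0,0,0],[0,0,0]]
    - [[0,-10,0],[0,0,0]]
    - [[0,-30,0],[0,0,0]]
    - [[0,-45,0],[0,0,0]]
    - [[0,-45,0],[0,0,0]]
    - [[0,-40,0],[0,0,0]]
    - [[0,0,0],[0,0,0]]
  jaw: 1

```text
time_s: 18.85
tool_pos: [0.5417, -0.1784, 0.2317]
tool_rot: [-90.6, -0.1, 56.5]
force: [-0.7, -0.1, -0.2]
grip_width: 0.087
```

Call:
carry_out:
  targets:
    - [[35,0,23],[0,8,0]]
    - [[35,0,23],[0,8,0]]
    - [[35,0,28],[0,8,0]]
    - [[30,0,30],[0,8,0]]
    - [[25,0,35],[0,8,0]]
    - [[15,0,40],[0,8,0]]
    - [[0,0,0],[0,8,0]]
    - [[0,0,0],[0,0,0]]
    - [[0,0,0],[0,0,0]]

```text
time_s: 19.75
tool_pos: [0.5717, 0.0706, 0.2244]
tool_rot: [-90.1, 0.0, 1.3]
force: [0.1, 0.1, -0.2]
grip_width: 0.0869
```

```bash
python3 q.py
python3 - <<'E'
from h import *
for n,c in(('top',(309,196)),('scene',(219,222))):
    A=np.mean([env.read_camera(n).astype(float) for _ in range(6)],0); np.save(f'avg2_{n}.npy',A)
    a=np.clip(A*1.6-20,0,255).astype(np.uint8)
    crop(n,c,32,32,18,f'fin_{n}.png',im=a)
E
```

```text
19.75 [0.572 0.071 0.224] [-9.0062e+01  2.6000e-02  1.3150e+00] [ 0.068  0.149 -0.176] [-0.005 -0.132  0.015] -0.076 0.0869
```

View pics/fin_top.png

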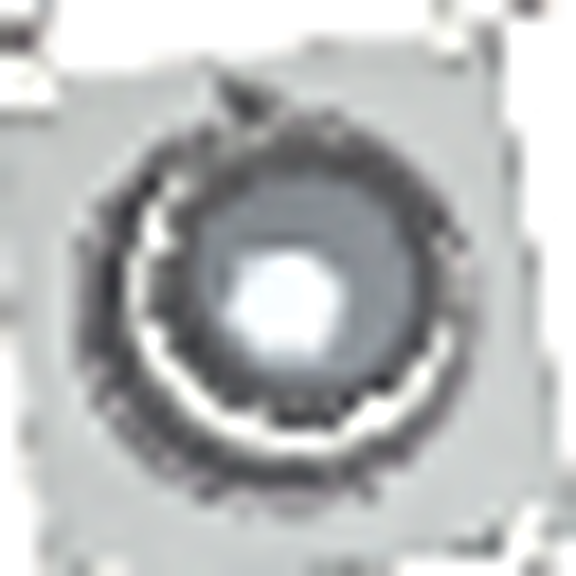

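View pics/fin_scene.png

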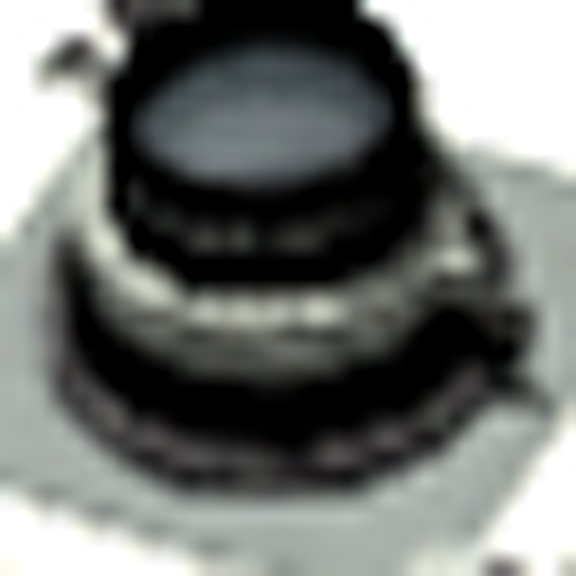

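```bash
python3 - <<'E'
from h import *
from scipy.optimize import least_squares
for n,c in(('top',(309,196)),('scene',(219,222))):
    d=(np.load(f'avg2_{n}.npy')-np.load(f'avg_{n}.npy')).mean(2)
    x0,y0=c[0]-16,c[1]-16; s=d[y0:y0+32,x0:x0+32]
    v=np.clip(128+s*1.5,0,255).astype(np.uint8)
    o=cv2.resize(v,None,fx=18,fy=18,interpolation=cv2.INTER_CUBIC); o=cv2.cvtColor(o,cv2.COLOR_GRAY2BGR)
    P=[pol(.0345,a,.063) for a in (0,-60)]+[pol(.043,0,.047)]+[pol(.038,a,.058) for a in (0,-60)]
    for p,col in zip(proj(n,P),[(0,0,255)]*2+[(255,0,0)]+[(0,200,0)]*2): cv2.circle(o,tuple(int(q) for q in (p-[x0,y0]+.5)*18),4,col,-1)
    cv2.imwrite(f'pics/diff_{n}.png',o)
E
cd pics; python3 -c "
import cv2,numpy as np;cv2.imwrite('diff.png',cv2.resize(np.hstack([cv2.imread('diff_top.png'),cv2.imread('diff_scene.png')]),(800,400)))"
```

```text
(no output)
```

View pics/diff.png

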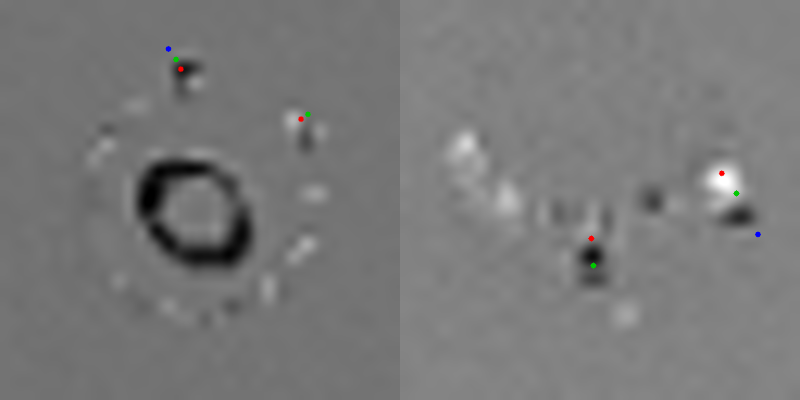

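Run:
```python
from h import *
im=crop('scene',(256,170),256,192,3,'z_scene.png')
im=crop('scene',(270,155),60,45,13,'z_cap.png',im=im)
```

```text
(no output)
```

View pics/z_scene.png

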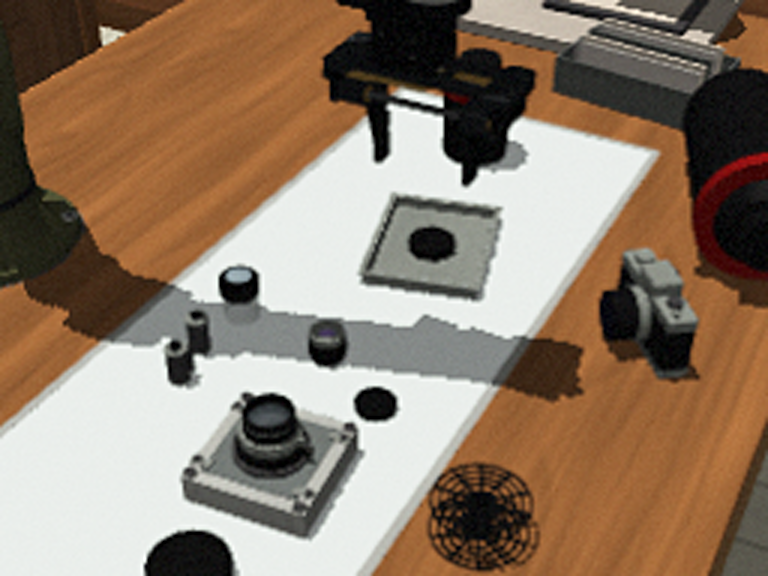

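View pics/z_cap.png

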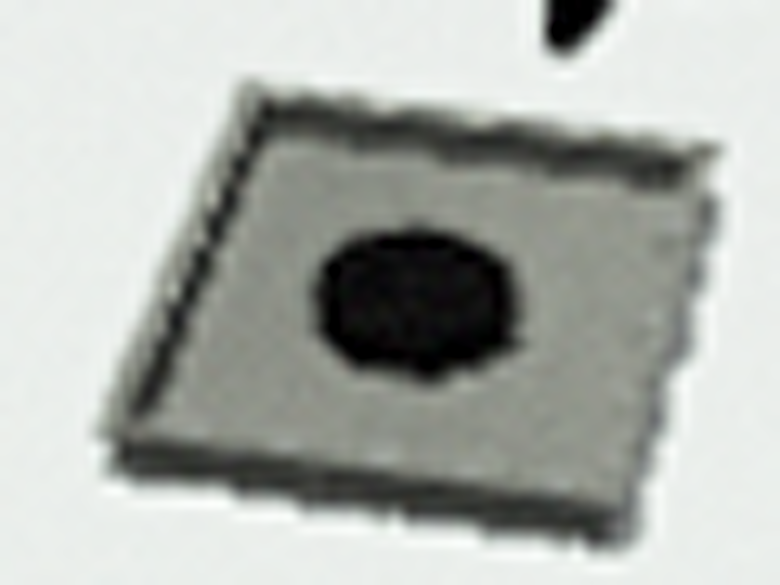

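The cap lies flat in the middle of the tray, at (432,243) in the wide crop. The tab stands over the pointer at about (305,450), and the other objects are undisturbed. I'm handing in the job.

```bash
python3 -c "
from cell import env
print(env.sign_off())"
```

```text
the job is handed in; nothing more can be done
None
```

The job is handed in at about 20.4 s of the 56 s allowed; no verdict came back.

**Cap:** I lifted the middle-sized cap off the lens and laid it rim down in the centre of the steel tray. The last picture shows it lying flat there.

**Aperture ring:** I gripped the ring alone, with the finger tips about 55 mm above the counter, clear of the collar below. I first turned it clockwise to the wide-open end stop for a reference, and the grip slipped by about 2–3° there. Then I turned it about 80° anticlockwise, against a nominal 80.2° from stop to pointer, released it and backed the arm off.

**Alignment check:** The final pictures from both cameras show the tab above the pointer, within roughly 1–2°. That is the limit of the image resolution. The turn measured from the end stop agrees.

**Not clean:**
- While gripping the ring, a steady side force of about 5–6 N stayed on the tool. I put it down to about 1 mm of misalignment, and a 0.8 mm correction did not remove it.
- The two cameras disagreed by 2–5 mm on the lens position; I used values in between.

**Other things:** I saw nothing else moved in the last scene picture; the blower was outside it. The arm finished clear of everything.

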